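Latch the amber filter slide into the xenon lamp's beam

TASK

Bring the amber filter into the lamp's beam: with a fingertip push the slide with the orange cap all the way in against its spring to the end stop, without ramming it, then draw the finger back slowly so that the slide eases back under it, never flying back, and rests on its stop pin in the middle position; then take the hand away. Only push on the front of the cap: do not grip, pinch or hook anything. Leave the green-capped slide and the loose things on the table as they are.

Things in the scene. Friction and masses are not known exactly. Their poses are not given: they have to be found in the camera images.
- bench: Fixed lamp bench: rail 60 mm wide, 20 high, y from -280 to 360 mm (origin on the table; y along the rail). At its -y end a white xenon lamp housing 270 x 300 mm, 205 high, front at y = -280, snout to -225; at y = 295 a black solar-cell holder 75 wide, 113 high. Between them two cassettes, square to the rail, 100 to 150 mm apart, in either order.
- orange_cassette: Filter cassette with the amber filter, orange push cap: black plates 68 (x) x 70 (z) mm, 44 mm thick in y, top 84 mm above the origin. Origin: centre of the underside of its foot, on the rail, 20 mm above the table. x is level and is the direction its slide is pushed; the beam runs along y, 50 mm up. On top a stop pin with a 16 mm black knob, reaching 115 mm up.
- green_cassette: Filter cassette with the green filter, green push cap: black plates 68 (x) x 70 (z) mm, 44 mm thick in y, top 84 mm above the origin. Origin: centre of the underside of its foot, on the rail, 20 mm above the table. x is level and is the direction its slide is pushed; the beam runs along y, 50 mm up. On top a stop pin with a 16 mm black knob, reaching 115 mm up.
- orange_cap (a point): Centre of the front face of the slide's orange push cap: an upright disc of 40 mm diameter, 8 mm thick, facing the cassette's -x, on an aluminium boss 42 mm wide and 10 thick and an 8 mm plate. 70 mm above the table; at rest 120 mm to the -x side of the cassette origin. It moves with the slide along the cassette's x.
- green_cap (a point): Centre of the front face of the slide's green push cap: an upright disc of 40 mm diameter, 8 mm thick, facing the cassette's -x, on an aluminium boss 42 mm wide and 10 thick and an 8 mm plate. 70 mm above the table; at rest 120 mm to the -x side of the cassette origin. It moves with the slide along the cassette's x.
- orange_slide (a joint): Travel of the orange-capped slide, m: 0 = out (rest), 0.040 = middle, held by the stop pin with the filter in the beam, 0.066 = end stop. A spring pushes it out: 4 N at 0, 10 N at the end. Pushed beyond 0.040, the pin drops and the returning slide stops at 0.040; released earlier it returns to 0. Damping 20 N s/m: let go it flies back at 0.4 m/s; under a slower finger it follows.
- orange_pin (a joint): Drop of the orange slide's stop pin, m: 0 = up, riding on the slide (a red band shows under its knob), 0.006 = dropped into the slot (band hidden). It drops by its own spring.
- green_slide (a joint): Travel of the green-capped slide, same values; it starts and belongs at 0.
- green_pin (a joint): Drop of the green slide's stop pin, same values; it starts and belongs at 0.
- bottle: Loose small amber bottle, 42 mm diameter, 80 mm high, standing on the table on the robot's side of the rail, beside the caps. Origin: centre of its underside.
- lens_cap: Loose black lens cap, 48 mm diameter, 14 mm high, lying on the table on the robot's side of the rail. Origin: centre of its underside.
- screwdriver: Loose blue-handled screwdriver, 160 mm long, lying on the table on the robot's side of the rail. Its x axis runs along it, blade to +x.
- screw_jar: Loose small pale jar with a steel lid, 48 mm diameter, 55 mm high, standing on the table just beyond the rail. Origin: centre of its underside.

How it is judged:
On the way:
1. the orange slide is pushed in to its end stop (within 5 mm) (value of joint orange_slide above 0.061 m), for 0.02 s.
At the end, for the whole second after the job is handed in: The orange-capped slide rests on its dropped stop pin at 40 mm of travel (+/- 2.5 mm), still; the green slide is fully out (within 3 mm) with its pin up; each loose thing is within 15 mm of where it stood (value of joint orange_slide between 0.0375 and 0.0425 m and value of joint orange_pin above 0.004 m and velocity of joint orange_slide between -0.01 and 0.01 m/s and value of joint green_slide below 0.003 m and value of joint green_pin below 0.002 m and distance of each of bottle, lens_cap, screwdriver, screw_jar from where it was at the start of the episode below 0.015 m); the robot touches nothing.
It fails at once if the orange slide flies back (faster than 0.25 m/s) (velocity of joint orange_slide below -0.25 m/s).
It fails at once if the slide is rammed (more than 45 N on it) (contact force between the fingers and orange_slide above 45 N).
It fails at once if the slide is gripped or hooked behind its cap, or the pin's knob handled (more than 2 N on the boss or 5 N on the knob) (contact force between the fingers and orange_slide_c1 above 2 N or contact force between the fingers and orange_pin above 5 N).
It fails at once if the green slide is pushed in by more than 8 mm (value of joint green_slide above 0.008 m).
It fails at once if a loose thing is lifted, carried or pushed by more than 30 mm (distance of any of bottle, lens_cap, screwdriver, screw_jar from where it was at the start of the episode above 0.03 m).
It also fails if it takes over 38 s, if anything falls off the work surface, if the arm or the gripper's body presses on something with over 40 N, if the wrist force passes 120 N, or if a joint passes its speed limit or range.

ROBOT

A 6-joint arm with a two-finger parallel gripper is mounted at the origin on the work surface. World frame = base frame: x ahead of the robot, y to its left, z up, the work surface at z = 0. Lengths are in m, angles in rad, forces in N, time in s.
With the tool pointing down it reaches from about 0.3 to 0.875 m from the base axis. Payload 4.2 kg.
Tool frame: the origin (TCP) lies midway between the tips of the shut fingers; the grasp point (between the pads) lies 19 mm behind it; z points along the fingers, y is the line along which they close (so a half turn about z gives the same grasp; the last joint's range is limited). The gripper opens to 85 mm and grips with 20 to 120 N. Pads are 22 mm wide; open, the fingers measure 114 mm over their backs; the gripper's body (76 mm by 85 mm) begins 54 mm behind the grasp point. The pads swing forward as they close: fully open they stand 13 mm farther back than shut.
Start: joints at [1.293, 0.32, 1.565, -0, 1.257, -0.02], TCP at [0.147, 0.556, 0.204] pointing down, gripper open.
Joint ranges: [-3.11, 3.11], [-0.84, 2.01], [0.21, 2.61], [-1.34, 4.49], [0.05, 2.63], [-2.56, 2.56]. Speed limits (rad/s): [2.57, 2.57, 3.14, 3.14, 3.14, 3.14].

INTERFACE

Orientations are given as a rotation vector (axis times angle).
In Python, from rig import r, eyes, finish_job gives the robot as it stands.
- The arm moves only by the tool step_arm, never from a script. Its argument "steps" is a list of rows, each a list of 7 numbers: the shift along the tool's x, y, z normalised to -1 to 1, where 1 is 3 cm, then the turn, a rotation vector about the tool's x, y, z normalised to -1 to 1, where 1 is 0.15 rad, then the opening, from -1 (shut) to 1 (fully open). In form: [[tx, ty, tz, wx, wy, wz, jaw], ...]. A call has exactly 10 rows; each row shifts and turns the commanded pose from where the row before left it, along the tool's axes as they then stand; what a row does not reach is not made up. A row lasts 1/10 s, in which the tool goes at most 50 mm and 8.59 degrees, less where a joint would pass 70% of its speed; a pose out of reach is approached as far as the arm can. A call with a number of a shift or a turn outside -1 to 1 is refused whole. A call with a gripper value outside its range is refused whole. The fingers move at their own pace and stop on an object; "grip_force" is the grip in N (left out, the last holds). Time passes only in rows, so rows that do not move let the fingers close, or fill a call up. It gives the time, the measured TCP pose, the force, the opening and the grip force at its end, in the units of the state.
- r.observe(): the state, without advancing time (a new reading comes with each control period).
- eyes.get_image(name): name is "scene" or "top"; returns a dict with "color" (420x560x3 uint8, blue, green, red), "z_map" (420x560 float32, m along the optical axis (not along the pixel's ray), 0 where there is no reading), "intrinsics" (3x3 intrinsics, pixels), "R" (3x3) and "t" (3): a world point X has camera coordinates R X + t. Camera axes: x right, y down, z forward; pixel columns grow to the right and rows downward; lengths in m; the calibration is good to about 2 mm. A picture is of the moment at which its call begins.
- finish_job(): hands the job in; it is judged then, once.
The state is a dict: "time_s": time; "joint_positions": joint angles; "joint_velocities": joint speeds; "joint_torque": joint torques, N m; "tool_pos": TCP position; "tcp_rot": TCP orientation; "ft_force": force on the tool from outside, world axes, zero at the start; "wrist_torque": the same for the moment, N m; "finger_gap": finger opening in m; "grasp_force": force on a finger pad.
Only numpy, scipy, OpenCV 4.12 (cv2) and the standard library are available. Lean on these libraries where they do the work, as an engineer would, in place of code of your own. Each camera call takes 0.05 s, during which the arm holds its last target. There are 200 camera calls.

## Working session

There is one attempt and no reset: what is moved stays moved. The work goes in short steps, Python scripts to look and compute and a tool call to move; the robot and the scene stay as the last step left them, time stands still between calls to the robot, and variables do not carry over. Pictures are saved under pics/ and viewed, at most 10 in all, crops included, and the job is handed in when it is done.

Besides the shell and the picture viewer there is one more tool, called after "Call:" in YAML: its name, and indented under it one key for each argument. step_arm: Moves the arm, as the interface text tells. Its arguments: {"type":"object","properties":{"steps":{"type":"array","items":{"type":"array","items":{"type":"number","minimum":-1,"maximum":1}}},"grip_force":{"type":"number"}},"required":["steps"]}

```bash
mkdir -p pics; python3 - <<'E'
from rig import r, eyes
import cv2,numpy as np,pickle
s=r.observe(); print({k:np.round(v,3) for k,v in s.items()})
for n in("scene","top"):
    d=eyes.get_image(n); cv2.imwrite(f"pics/{n}0.png",d["color"]); pickle.dump(d,open(f"{n}0.pkl","wb")); print(n,np.round(d["intrinsics"],1).tolist(),np.round(d["R"],3).tolist(),np.round(d["t"],3))
E
```

```text
{'time_s': np.float64(0.0), 'joint_positions': array([ 1.293,  0.32 ,  1.566, -0.   ,  1.257, -0.02 ]), 'joint_velocities': array([-0.001, -0.   , -0.001, -0.001,  0.   , -0.001]), 'joint_torque': array([-0.0000e+00, -4.1553e+01, -2.3416e+01, -0.0000e+00,  8.0000e-03,
        0.0000e+00]), 'tool_pos': array([0.146, 0.555, 0.203]), 'tcp_rot': array([-4.040e-01, -3.115e+00,  3.000e-03]), 'ft_force': array([-0.087,  0.078, -0.277]), 'wrist_torque': array([ 0.02 ,  0.064, -0.02 ]), 'grasp_force': np.float64(0.0), 'finger_gap': np.float64(0.085)}
scene [[466.2, 0.0, 276.7], [0.0, 466.2, 204.3], [0.0, 0.0, 1.0]] [[-0.482, 0.876, 0.005], [0.694, 0.385, -0.608], [-0.535, -0.29, -0.794]] [ 0.224 -0.349  1.255]
top [[421.0, 0.0, 280.5], [0.0, 421.0, 209.0], [0.0, 0.0, 1.0]] [[-0.068, -0.998, 0.001], [-0.976, 0.066, -0.206], [0.206, -0.015, -0.979]] [0.09  0.573 0.642]
```

View pics/scene0.png

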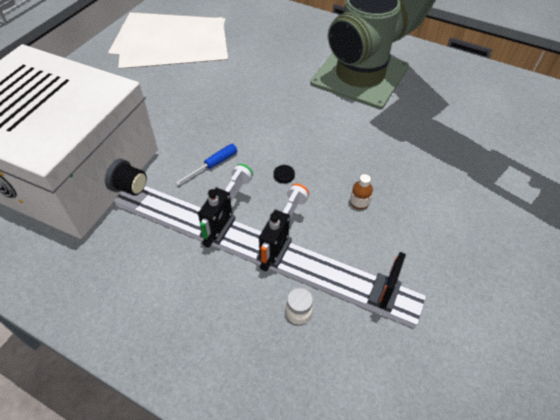

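View pics/top0.png

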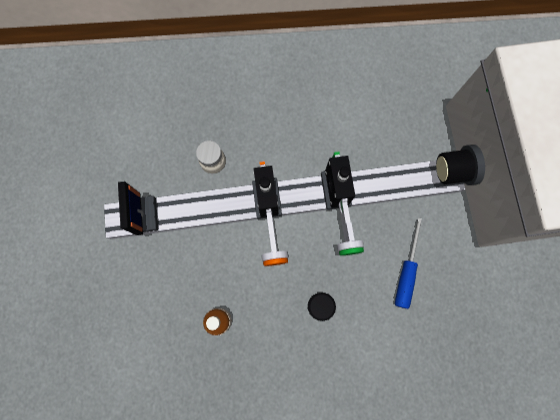

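The scene view shows the green cap at about (243,171) and the orange cap at (300,190). In the top view the orange cap is at (275,259), the green cap at (350,249), the bottle at (216,321) and the lens cap at (321,306). The arm will come in from below, between the bottle and the lens cap.

```bash
cat > h.py <<'E'
import numpy as np,cv2,pickle
def ray(d,u,v,z):
    K,R,t=d["intrinsics"],d["R"],d["t"]; c=-R.T@t
    w=R.T@np.linalg.inv(K)@np.array([u,v,1.]); return c+w*(z-c[2])/w[2]
def pts(d,m):
    v,u=np.nonzero(m&(d["z_map"]>0)); z=d["z_map"][v,u]
    p=np.linalg.inv(d["intrinsics"])@np.c_[u,v,np.ones(len(u))].T*z
    return (d["R"].T@(p-np.asarray(d["t"]).reshape(3,1))).T
E
python3 - <<'E'
from h import *
np.set_printoptions(precision=4,suppress=True)
for n in("scene","top"):
    d=pickle.load(open(n+"0.pkl","rb")); hsv=cv2.cvtColor(d["color"],cv2.COLOR_BGR2HSV)
    for name,lo,hi in(("orange",(3,150,120),(18,255,255)),("green",(45,120,60),(80,255,255))):
        m=cv2.inRange(hsv,lo,hi); k,l,st,c=cv2.connectedComponentsWithStats(m)
        for i in range(1,k):
            if st[i,4]<15: continue
            p=pts(d,l==i); print(n,name,st[i],c[i],"med",np.median(p,0),"min",np.percentile(p,3,axis=0),"max",np.percentile(p,97,axis=0))
d=pickle.load(open("top0.pkl","rb"))
# rail: bright pixels at z~0.02
g=cv2.cvtColor(d["color"],cv2.COLOR_BGR2GRAY)
m=np.zeros(g.shape,bool); m[150:245,100:440]=1
m&=(g>190); P=pts(d,m); P=P[(P[:,2]>.012)&(P[:,2]<.028)]
c=P.mean(0); U=np.linalg.svd((P-c)[:,:2],full_matrices=False)[2]; a=U[0]*np.sign(U[0,1]); print("rail",c,a,"push dir",a[1],-a[0], "yaw deg",np.degrees(np.arctan2(-a[0],a[1])))
for nm,u,v,z in(("bottle",213,323,.08),("lens",321,306,.014),("knobO",266,185,.135),("knobG",343,174,.135),("drv tip",420,220,.01),("drv end",402,305,.02)): print(nm,ray(d,u,v,z), d["z_map"][v,u])
E
```

```text
scene orange [295 184  13   8  19] [301.3158 186.2105] med [0.4901 0.0684 0.0883] min [0.4876 0.0558 0.0799] max [0.4923 0.0802 0.0905]
scene orange [355 184  17  11 118] [363.3136 189.5169] med [0.4143 0.172  0.0554] min [0.3991 0.1547 0.0505] max [0.4213 0.1833 0.0615]
scene orange [261 246   6  16  66] [263.5303 253.8485] med [0.6525 0.0766 0.0758] min [0.648  0.0716 0.0525] max [0.6544 0.0794 0.0929]
scene green [239 164  13   8  20] [245.4 166.4] med [ 0.4979 -0.0527  0.0873] min [ 0.4968 -0.0664  0.0793] max [ 0.5007 -0.0427  0.09  ]
scene green [201 222   7  17  70] [203.5429 230.4143] med [ 0.6609 -0.046   0.0723] min [ 0.6569 -0.051   0.0497] max [ 0.6629 -0.0431  0.093 ]
top orange [263 258  24   8 121] [274.8264 261.124 ] med [0.4901 0.0662 0.0852] min [0.487  0.0489 0.07  ] max [0.4944 0.0837 0.0906]
top green [333 152   7   4  17] [336.0588 153.1765] med [ 0.6583 -0.0448  0.0921] min [ 0.6567 -0.0495  0.0846] max [ 0.6602 -0.041   0.0942]
top green [339 247  25   8 129] [351.031 250.907] med [ 0.4984 -0.0539  0.0848] min [ 0.4954 -0.0729  0.0614] max [ 0.502  -0.0378  0.0902]
rail [0.6079 0.0513 0.0196] [-0.0688  0.9976] push dir 0.9976271600707199 0.06884801732243472 yaw deg 3.947823832655347
bottle [0.403  0.1669 0.08  ] 0.64399046
lens [ 0.4155 -0.0062  0.014 ] 0.713174
knobO [0.6005 0.0719 0.135 ] 0.6349916
knobG [ 0.6098 -0.0451  0.135 ] 0.6363562
drv tip [ 0.5519 -0.1951  0.01  ] 0.74381715
drv end [ 0.408  -0.1417  0.02  ] 0.7052069
```

Call:
step_arm:
  steps:
    - [0,0,0,0,0,-0.73,-1]
    - [0,0,0,0,0,-0.73,-1]
    - [0,0,0,0,0,-0.72,-1]
    - [-0.5,-1,0,0,0,0,-1]
    - [-0.5,-1,0,0,0,0,-1]
    - [-0.5,-1,0,0,0,0,-1]
    - [-0.5,-1,0,0,0,0,-1]
    - [-0.5,-1,0,0,0,0,-1]
    - [-0.5,-1,0,0,0,0,-1]
    - [-0.5,-1,0,0,0,0,-1]

```text
time_s: 1.1
tool_pos: [0.2662, 0.3523, 0.2037]
tcp_rot: [0.109, -3.139, 0.001]
ft_force: [0.5, -0.3, -0.4]
finger_gap: -0.0
grasp_force: 0.0
```

Call:
step_arm:
  steps:
    - [-0.5,-1,0,0,0,0,-1]
    - [-0.5,-1,0,0,0,0,-1]
    - [-0.5,-1,0,0,0,0,-1]
    - [-0.5,-1,0,0,0,0,-1]
    - [-0.5,-1,0,0,0,0,-1]
    - [-0.5,-1,0,0,0,0,-1]
    - [-0.5,-1,0,0,0,0,-1]
    - [-0.5,-1,0,0,0,0,-1]
    - [-0.5,-1,0,0,0,0,-1]
    - [0,0,0,0,0,0,-1]

```text
time_s: 2.1
tool_pos: [0.4206, 0.0912, 0.2037]
tcp_rot: [-0.102, 3.14, -0.002]
ft_force: [0.3, 0.7, -0.5]
finger_gap: -0.0001
grasp_force: 0.0
```

Call:
step_arm:
  steps:
    - [-0.4,-1,0,0,0,0,-1]
    - [0,0,0.92,0,0,0,-1]
    - [0,0,0.92,0,0,0,-1]
    - [0,0,0.92,0,0,0,-1]
    - [0,0,0.92,0,0,0,-1]
    - [0,0,0.92,0,0,0,-1]
    - [0,0,0,0,-1,0,-1]
    - [0,0,0,0,-1,0,-1]
    - [0,0,0,0,0,0,-1]
    - [0,0,0,0,0,0,-1]

```text
time_s: 3.1
tool_pos: [0.4322, 0.0651, 0.066]
tcp_rot: [-0.099, 2.842, 0.015]
ft_force: [1.1, 0.4, 0.4]
finger_gap: -0.0001
grasp_force: 0.0
```

```bash
python3 - <<'E'
from rig import r, eyes
import cv2,numpy as np
from scipy.spatial.transform import Rotation as Ro
s=r.observe(); print(s["tool_pos"]); print(Ro.from_rotvec(s["tcp_rot"]).as_matrix().round(3))
a=eyes.get_image("top")["color"][130:350,180:400]; b=eyes.get_image("scene")["color"][100:300,180:400]
cv2.imwrite("pics/ab1.png",np.hstack([cv2.resize(a,(400,400)),cv2.resize(b,(400,400))]))
E
```

```text
[0.43221036 0.06513628 0.06596194]
[[-0.954 -0.07   0.293]
 [-0.067  0.998  0.021]
 [-0.294  0.    -0.956]]
```

View pics/ab1.png

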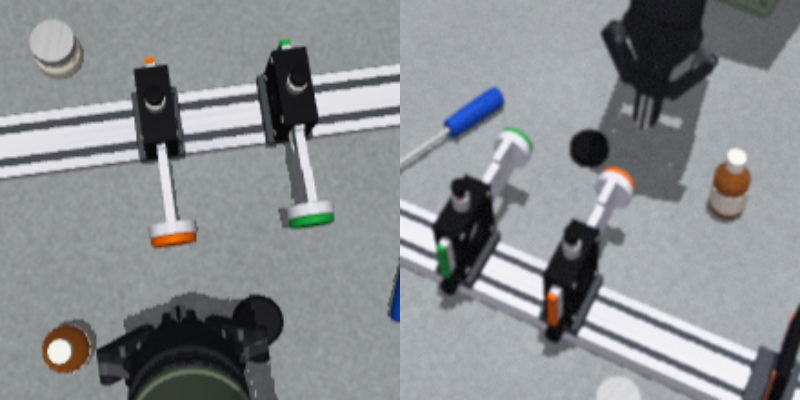

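The closed fingertips are about 45 mm in front of the orange cap. They are roughly centred on it, and clear of the bottle and lens cap. I'll approach it slowly.

Call:
step_arm:
  steps:
    - [-0.115,-0.1,0.035,0,0,0,-1]
    - [-0.115,0,0.035,0,0,0,-1]
    - [-0.115,0,0.035,0,0,0,-1]
    - [-0.115,0,0.035,0,0,0,-1]
    - [-0.115,0,0.035,0,0,0,-1]
    - [-0.115,0,0.035,0,0,0,-1]
    - [-0.115,0,0.035,0,0,0,-1]
    - [-0.115,0,0.035,0,0,0,-1]
    - [-0.115,0,0.035,0,0,0,-1]
    - [-0.115,0,0.035,0,0,0,-1]

```text
time_s: 4.2
tool_pos: [0.4697, 0.0642, 0.0662]
tcp_rot: [-0.098, 2.84, 0.015]
ft_force: [-0.6, -0.3, 0.1]
finger_gap: 0.0002
grasp_force: 0.0
```

Call:
step_arm:
  steps:
    - [-0.08,0,0.025,0,0,0,-1]
    - [-0.08,0,0.025,0,0,0,-1]
    - [-0.08,0,0.025,0,0,0,-1]
    - [-0.08,0,0.025,0,0,0,-1]
    - [-0.08,0,0.025,0,0,0,-1]
    - [-0.08,0,0.025,0,0,0,-1]
    - [-0.08,0,0.025,0,0,0,-1]
    - [-0.08,0,0.025,0,0,0,-1]
    - [0,0,0,0,0,0,-1]
    - [0,0,0,0,0,0,-1]

```text
time_s: 5.2
tool_pos: [0.4895, 0.0655, 0.066]
tcp_rot: [-0.098, 2.84, 0.015]
ft_force: [-0.0, -0.2, -0.5]
finger_gap: -0.0
grasp_force: 0.0
```

```bash
python3 - <<'E'
from rig import r, eyes
import cv2,numpy as np
from h import *
s=r.observe(); print(s["tool_pos"],s["ft_force"])
A=eyes.get_image("top");B=eyes.get_image("scene")
for n,d in(("top",A),("scene",B)):
    hsv=cv2.cvtColor(d["color"],cv2.COLOR_BGR2HSV); m=cv2.inRange(hsv,(3,150,120),(18,255,255)); k,l,st,c=cv2.connectedComponentsWithStats(m)
    for i in range(1,k):
        if st[i,4]>8: p=pts(d,l==i); print(n,st[i],np.median(p,0).round(4),p.min(0).round(4))
a=A["color"][170:300,220:350]; b=B["color"][130:260,240:370]
cv2.imwrite("pics/ab2.png",np.hstack([cv2.resize(a,(400,400),interpolation=2),cv2.resize(b,(400,400),interpolation=2)]))
E
```

```text
[0.48947833 0.06554895 0.06604565] [-0.02549044 -0.15460278 -0.49687981]
top [260 162   5   3  13] [0.6494 0.077  0.092 ] [0.6476 0.0736 0.0903]
top [263 258  24   6  48] [0.4926 0.0698 0.0859] [0.4764 0.0485 0.0735]
scene [354 183  18  12 125] [0.4138 0.171  0.0553] [0.3973 0.1495 0.0476]
scene [295 184  14   9  24] [0.4891 0.0683 0.0863] [ 0.4185  0.033  -0.0021]
scene [261 246   6  16  64] [0.6527 0.0763 0.076 ] [0.6417 0.0651 0.053 ]
```

View pics/ab2.png

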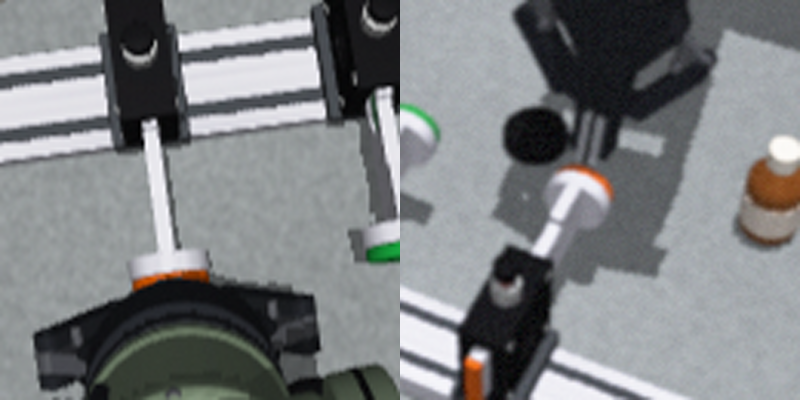

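The fingertip is right at the cap's front face with no force yet. I'll creep forward to make contact.

Call:
step_arm:
  steps:
    - [-0.05,0,0.015,0,0,0,-1]
    - [-0.05,0,0.015,0,0,0,-1]
    - [-0.05,0,0.015,0,0,0,-1]
    - [-0.05,0,0.015,0,0,0,-1]
    - [-0.05,0,0.015,0,0,0,-1]
    - [-0.05,0,0.015,0,0,0,-1]
    - [0,0,0,0,0,0,-1]
    - [0,0,0,0,0,0,-1]
    - [0,0,0,0,0,0,-1]
    - [0,0,0,0,0,0,-1]

```text
time_s: 6.3
tool_pos: [0.4988, 0.0662, 0.0662]
tcp_rot: [-0.098, 2.84, 0.015]
ft_force: [-0.5, 0.1, 0.5]
finger_gap: 0.0004
grasp_force: 0.0
```

```bash
cat > look.py <<'E'
from rig import r, eyes
from h import *
s=r.observe(); print(s["tool_pos"].round(4),s["ft_force"].round(2),s["wrist_torque"].round(2))
for n in("top","scene"):
    d=eyes.get_image(n); hsv=cv2.cvtColor(d["color"],cv2.COLOR_BGR2HSV); m=cv2.inRange(hsv,(3,150,120),(18,255,255)); k,l,st,c=cv2.connectedComponentsWithStats(m)
    for i in range(1,k):
        if st[i,4]>8: p=pts(d,l==i); print(n,st[i],np.median(p,0).round(4))
    pickle.dump(d,open(n+"_now.pkl","wb"))
E
python3 look.py
```

```text
[0.4988 0.0662 0.0662] [-0.45  0.11  0.51] [-0.04  0.14 -0.04]
top [260 162   5   3  13] [0.6501 0.077  0.0921]
scene [355 183  17  12 124] [0.4142 0.1716 0.0554]
scene [303 186   5   6  11] [0.4893 0.0757 0.0849]
scene [261 246   6  16  66] [0.6528 0.0768 0.0757]
```

```bash
python3 - <<'E'
from h import *
d=pickle.load(open("scene_now.pkl","rb"));c=d["color"][140:240,250:350]
cv2.imwrite("pics/c3.png",cv2.resize(c,(600,600),interpolation=2))
K,R,t=d["intrinsics"],d["R"],d["t"]
for X in([.4988,.0662,.0662],[.487,.066,.07],[.487,.066,.09],[.487,.046,.07]):
    q=K@(R@np.array(X)+np.asarray(t).ravel()); print(X,(q[:2]/q[2]).round(1),((q[:2]/q[2]-[250,140])*6).round())
for v in range(168,200,3):
    print(v,[tuple(pts(d,np.pad(np.ones((1,1),bool),((v,419-v),(u,559-u))))[0].round(3)) for u in (294,298,302)])
E
```

```text
[0.4988, 0.0662, 0.0662] [298.  195.6] [288. 334.]
[0.487, 0.066, 0.07] [300.7 190.3] [304. 302.]
[0.487, 0.066, 0.09] [301.2 183.8] [307. 263.]
[0.487, 0.046, 0.07] [291.7 186.5] [250. 279.]
168 [(np.float64(0.384), np.float64(0.0), np.float64(0.0)), (np.float64(0.492), np.float64(0.06), np.float64(0.137)), (np.float64(0.49), np.float64(0.067), np.float64(0.139))]
171 [(np.float64(0.489), np.float64(0.05), np.float64(0.12)), (np.float64(0.492), np.float64(0.06), np.float64(0.129)), (np.float64(0.489), np.float64(0.066), np.float64(0.129))]
174 [(np.float64(0.492), np.float64(0.052), np.float64(0.116)), (np.float64(0.497), np.float64(0.062), np.float64(0.126)), (np.float64(0.492), np.float64(0.068), np.float64(0.125))]
177 [(np.float64(0.494), np.float64(0.053), np.float64(0.11)), (np.float64(0.498), np.float64(0.063), np.float64(0.119)), (np.float64(0.494), np.float64(0.07), np.float64(0.119))]
180 [(np.float64(0.496), np.float64(0.055), np.float64(0.104)), (np.float64(0.498), np.float64(0.064), np.float64(0.111)), (np.float64(0.498), np.float64(0.072), np.float64(0.115))]
183 [(np.
[... 373 characters left out ...]
), np.float64(0.06), np.float64(0.09)), (np.float64(0.502), np.float64(0.067), np.float64(0.091)), (np.float64(0.497), np.float64(0.073), np.float64(0.088))]
192 [(np.float64(0.513), np.float64(0.064), np.float64(0.091)), (np.float64(0.505), np.float64(0.069), np.float64(0.086)), (np.float64(0.502), np.float64(0.076), np.float64(0.087))]
195 [(np.float64(0.521), np.float64(0.068), np.float64(0.093)), (np.float64(0.506), np.float64(0.069), np.float64(0.078)), (np.float64(0.505), np.float64(0.077), np.float64(0.082))]
198 [(np.float64(0.525), np.float64(0.07), np.float64(0.09)), (np.float64(0.505), np.float64(0.07), np.float64(0.068)), (np.float64(0.507), np.float64(0.079), np.float64(0.075))]
```

View pics/c3.png

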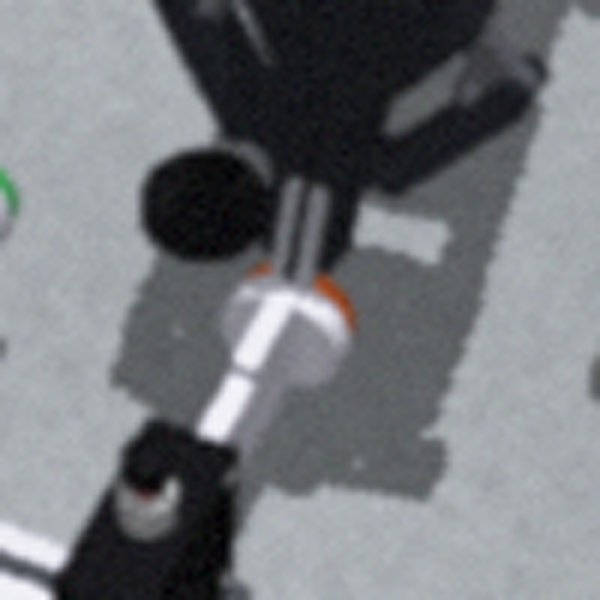

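```bash
python3 - <<'E'
from h import *
d=pickle.load(open("scene_now.pkl","rb"));e=pickle.load(open("scene0.pkl","rb"))
K,R,t=d["intrinsics"],d["R"],np.asarray(d["t"]).ravel()
def pr(X): q=K@(R@np.array(X)+t); return q[:2]/q[2]
a=pr([.4322,.0651,.066]); print("ab1 tip proj",a, "crop",400+(a[0]-180)*400/220,(a[1]-100)*2)
one=lambda d,u,v: pts(d,np.pad(np.ones((1,1),bool),((v,419-v),(u,559-u))))
for v in range(180,208,3):
    print(v,[(u,*(one(x,u,v)[0]*1000).round().astype(int) if len(one(x,u,v)) else 0) for u in (288,294,298,306) for x in (e,d)])
c=np.hstack([x["color"][160:225,260:325] for x in (e,d)]); cv2.imwrite("pics/c4.png",cv2.resize(c,(800,400),interpolation=cv2.INTER_CUBIC))
E
```

```text
File "<stdin>", line 8
    print(v,[(u,*(one(x,u,v)[0]*1000).round().astype(int) if len(one(x,u,v)) else 0) for u in (288,294,298,306) for x in (e,d)])
                                                          ^^
SyntaxError: invalid syntax
```

```bash
python3 - <<'E'
from h import *
d=pickle.load(open("scene_now.pkl","rb"));e=pickle.load(open("scene0.pkl","rb"))
K,R,t=d["intrinsics"],d["R"],np.asarray(d["t"]).ravel()
def pr(X): q=K@(R@np.array(X)+t); return q[:2]/q[2]
a=pr([.4322,.0651,.066]); print("ab1 tip proj",a, "crop",400+(a[0]-180)*400/220,(a[1]-100)*2)
one=lambda d,u,v: pts(d,np.pad(np.ones((1,1),bool),((v,419-v),(u,559-u))))
for v in range(180,208,3):
    print(v,[[u]+[(one(x,u,v)*1000).round().astype(int).ravel().tolist() for x in (e,d)] for u in (288,294,298,306)])
c=np.hstack([x["color"][160:225,260:325] for x in (e,d)]); cv2.imwrite("pics/c4.png",cv2.resize(c,(800,400),interpolation=cv2.INTER_CUBIC))
E
```

```text
ab1 tip proj [312.40878151 173.15777171] crop 640.7432391160705 146.31554341289876
180 [[288, [431, 10, 12], [432, 10, 13]], [294, [414, 16, -2], [496, 55, 104]], [298, [412, 25, 1], [498, 64, 111]], [306, [402, 39, -1], [491, 77, 112]]]
183 [[288, [428, 8, -2], [430, 9, 1]], [294, [423, 20, -1], [423, 20, -1]], [298, [420, 29, 0], [500, 65, 105]], [306, [409, 43, -2], [492, 78, 104]]]
186 [[288, [436, 13, -1], [438, 14, 1]], [294, [497, 56, 88], [500, 57, 91]], [298, [493, 62, 87], [501, 66, 98]], [306, [419, 48, 1], [417, 47, -2]]]
189 [[288, [501, 45, 76], [504, 46, 80]], [294, [506, 60, 91], [505, 60, 90]], [298, [502, 67, 90], [502, 67, 91]], [306, [487, 77, 81], [489, 78, 84]]]
192 [[288, [508, 48, 76], [505, 47, 73]], [294, [514, 64, 93], [513, 64, 91]], [298, [506, 69, 86], [505, 69, 86]], [306, [494, 80, 80], [494, 80, 80]]]
195 [[288, [507, 48, 67], [504, 47, 62]], [294, [522, 68, 94], [521, 68, 93]], [298, [504, 69, 76], [506, 69, 78]], [306, [498, 83, 77], [499, 83, 79]]]
198 [[288, [466, 28, -2], [468, 29, 2]], [294, [524, 70, 89], [525, 70, 90]], [298, [506, 70, 69], [505, 70, 68]], [306, [503, 85, 75], [502, 85, 74]]]
201 [[288, [536, 63, 88], [535, 63, 88]], [294, [525, 70, 80], [524, 70, 80]], [298, [507, 71, 62], [507, 71, 60]], [306, [455, 66, -1], [455, 66, -1]]]
204 [[288, [540, 65, 85], [539, 65, 85]], [294, [524, 71, 71], [522, 70, 68]], [298, [473, 56, 3], [471, 55, 0]], [306, [463, 70, 1], [463, 70, 1]]]
207 [[288, [548, 70, 88], [548, 70, 88]], [294, [524, 71, 61], [524, 71, 60]], [298, [477, 58, -1], [477, 58, -1]], [306, [471, 74, 2], [469, 73, -1]]]
```

View pics/c4.png

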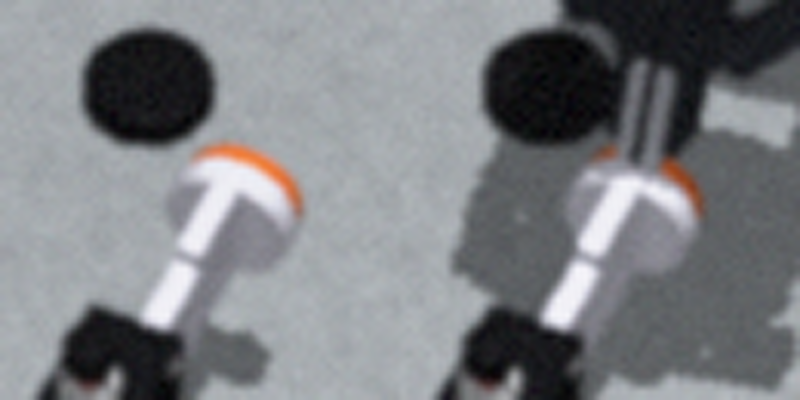

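The fingertip has passed over the top of the cap without touching it. The visible tip is about 28 mm higher than the reported TCP. I'll measure the gripper's lower outline, then back off and go lower.

```bash
python3 - <<'E'
from h import *
for n in("scene","top"):
    d=pickle.load(open(n+"_now.pkl","rb"));e=pickle.load(open(n+"0.pkl","rb"))
    m=(d["z_map"]>0)&(e["z_map"]-d["z_map"]>.015); m=cv2.erode(m.astype(np.uint8),np.ones((2,2)))>0
    P=pts(d,m); P=P[(P[:,2]<.3)]
    for a in np.arange(.08,.26,.01):
        q=P[(P[:,2]>=a)&(P[:,2]<a+.01)]
        if len(q)>2: print(n,a.round(2),len(q),"x",np.percentile(q[:,0],[1,99]).round(3),"y",np.percentile(q[:,1],[1,99]).round(3))
E
```

```text
scene 0.08 5 x [0.011 0.035] y [0.088 0.148]
scene 0.09 47 x [-0.007  0.498] y [0.063 0.149]
scene 0.1 137 x [-0.034  0.5  ] y [0.054 0.15 ]
scene 0.11 177 x [0.011 0.499] y [0.055 0.151]
scene 0.12 194 x [-0.003  0.496] y [0.054 0.151]
scene 0.13 232 x [-0.032  0.493] y [0.044 0.151]
scene 0.14 366 x [0.022 0.492] y [0.029 0.152]
scene 0.15 304 x [0.031 0.49 ] y [0.024 0.151]
scene 0.16 368 x [0.014 0.49 ] y [0.015 0.151]
scene 0.17 420 x [0.022 0.486] y [0.008 0.151]
scene 0.18 453 x [-0.     0.485] y [0.009 0.152]
scene 0.19 409 x [-0.01   0.483] y [0.026 0.151]
scene 0.2 307 x [0.039 0.478] y [0.027 0.152]
scene 0.21 159 x [0.001 0.467] y [0.063 0.153]
scene 0.22 253 x [0.029 0.489] y [0.037 0.153]
scene 0.23 369 x [0.032 0.489] y [0.036 0.153]
scene 0.24 388 x [0.047 0.486] y [0.035 0.153]
scene 0.25 366 x [0.048 0.483] y [0.033 0.153]
top 0.15 17 x [0.481 0.488] y [0.031 0.101]
top 0.16 78 x [0.458 0.486] y [0.019 0.11 ]
top 0.17 207 x [0.45  0.484] y [0.004 0.124]
top 0.18 266 x [0.456 0.481] y [0.005 0.125]
top 0.19 54 x [0.454 0.474] y [0.02 0.11]
top 0.2 35 x [0.46  0.472] y [0.024 0.106]
top 0.22 12 x [0.47  0.481] y [0.032 0.096]
top 0.23 52 x [0.461 0.487] y [0.03  0.099]
top 0.24 92 x [0.46  0.485] y [0.03  0.098]
top 0.25 100 x [0.455 0.482] y [0.029 0.097]
```

Call:
step_arm:
  steps:
    - [0.19,0,-0.06,0,0,0,-1]
    - [0.19,0,-0.06,0,0,0,-1]
    - [0.19,0,-0.06,0,0,0,-1]
    - [0.19,0,-0.06,0,0,0,-1]
    - [0.19,0,-0.06,0,0,0,-1]
    - [0.1,0,-0.03,0,0,0,-1]
    - [0,0,0,0,0,0,-1]
    - [0,0,0,0,0,0,-1]
    - [0,0,0,0,0,0,-1]
    - [0,0,0,0,0,0,-1]

```text
time_s: 7.4
tool_pos: [0.4662, 0.064, 0.0664]
tcp_rot: [-0.098, 2.84, 0.015]
ft_force: [-0.0, -0.7, 0.1]
finger_gap: -0.0
grasp_force: 0.0
```

Call:
step_arm:
  steps:
    - [0.09,0,0.29,0,0,0,-1]
    - [0.09,0,0.29,0,0,0,-1]
    - [0.09,0,0.29,0,0,0,-1]
    - [0,0,0,0,0,0,-1]
    - [0,0,0,0,0,0,-1]
    - [0,0,0,0,0,0,-1]
    - [0,0,0,0,0,0,-1]
    - [0,0,0,0,0,0,-1]
    - [0,0,0,0,0,0,-1]
    - [0,0,0,0,0,0,-1]

```text
time_s: 8.4
tool_pos: [0.466, 0.0639, 0.0392]
tcp_rot: [-0.098, 2.84, 0.015]
ft_force: [0.2, 1.2, -0.1]
finger_gap: -0.0001
grasp_force: 0.0
```

```bash
python3 look.py; python3 - <<'E'
from h import *
d=pickle.load(open("scene_now.pkl","rb"));e=pickle.load(open("scene0.pkl","rb"))
m=(d["z_map"]>0)&(e["z_map"]-d["z_map"]>.012)
P=pts(d,m); P=P[(P[:,2]<.16)&(P[:,0]>.35)]
for a in np.arange(.04,.15,.01):
    q=P[(P[:,2]>=a)&(P[:,2]<a+.01)]
    if len(q)>2: print(a.round(2),len(q),"x",np.percentile(q[:,0],[1,50,99]).round(3),"y",np.percentile(q[:,1],[1,99]).round(3))
cv2.imwrite("pics/c5.png",cv2.resize(d["color"][130:230,250:350],(600,600),interpolation=cv2.INTER_CUBIC))
E
```

```text
[0.466  0.0639 0.0392] [ 0.18  1.18 -0.1 ] [-0.01  0.11 -0.01]
top [260 162   5   3  13] [0.6498 0.077  0.092 ]
top [263 258  25   8 125] [0.4901 0.0661 0.0854]
top [203 322  15  13  36] [0.39   0.1791 0.052 ]
scene [294 183  15  10  30] [0.4892 0.0644 0.0851]
scene [355 183  17  12 124] [0.4142 0.1709 0.0552]
scene [261 246   6  16  64] [0.6526 0.0762 0.0763]
0.06 4 x [0.46  0.466 0.468] y [0.059 0.069]
0.07 49 x [0.451 0.466 0.47 ] y [0.05  0.076]
0.08 70 x [0.446 0.462 0.468] y [0.05  0.076]
0.09 61 x [0.446 0.46  0.464] y [0.049 0.075]
0.1 68 x [0.441 0.456 0.462] y [0.042 0.08 ]
0.11 202 x [0.432 0.454 0.46 ] y [0.028 0.095]
0.12 173 x [0.428 0.452 0.458] y [0.021 0.101]
0.13 183 x [0.43  0.451 0.458] y [0.012 0.111]
0.14 244 x [0.423 0.447 0.455] y [0.005 0.121]
```

View pics/c5.png

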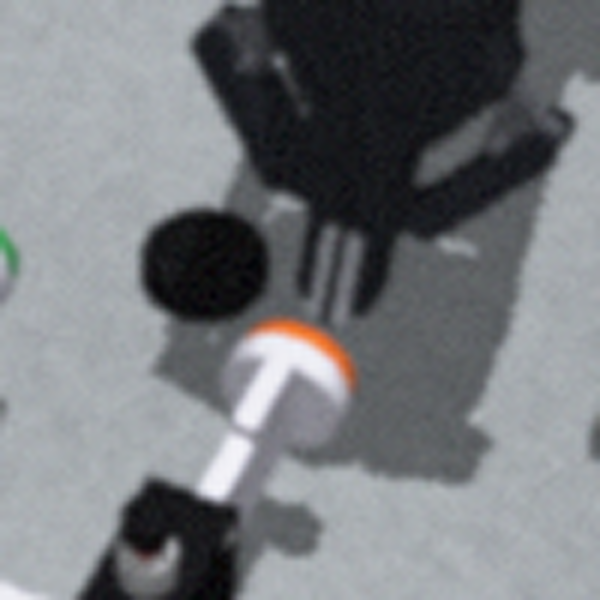

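Now the tip is at the cap's mid-height, about 17 mm in front of it and laterally centred. I'll advance at 20 mm/s.

Call:
step_arm:
  steps:
    - [-0.065,0,0.02,0,0,0,-1]
    - [-0.065,0,0.02,0,0,0,-1]
    - [-0.065,0,0.02,0,0,0,-1]
    - [-0.065,0,0.02,0,0,0,-1]
    - [-0.065,0,0.02,0,0,0,-1]
    - [-0.065,0,0.02,0,0,0,-1]
    - [-0.065,0,0.02,0,0,0,-1]
    - [-0.065,0,0.02,0,0,0,-1]
    - [-0.065,0,0.02,0,0,0,-1]
    - [-0.065,0,0.02,0,0,0,-1]

```text
time_s: 9.5
tool_pos: [0.4848, 0.0652, 0.0385]
tcp_rot: [-0.098, 2.844, 0.015]
ft_force: [-6.0, 0.6, 4.2]
finger_gap: -0.0001
grasp_force: 3.2
```

Call:
step_arm:
  steps:
    - [-0.065,0,0.02,0,0,0,-1]
    - [-0.065,0,0.02,0,0,0,-1]
    - [-0.065,0,0.02,0,0,0,-1]
    - [-0.065,0,0.02,0,0,0,-1]
    - [-0.065,0,0.02,0,0,0,-1]
    - [-0.065,0,0.02,0,0,0,-1]
    - [0,0,0,0,0,0,-1]
    - [0,0,0,0,0,0,-1]
    - [0,0,0,0,0,0,-1]
    - [0,0,0,0,0,0,-1]

```text
time_s: 10.5
tool_pos: [0.4959, 0.0659, 0.0381]
tcp_rot: [-0.098, 2.845, 0.014]
ft_force: [-5.7, 0.8, 2.9]
finger_gap: -0.0001
grasp_force: 3.0
```

```bash
python3 look.py
```

```text
[0.4959 0.0659 0.0381] [-5.66  0.84  2.92] [0.   0.85 0.02]
top [259 155   5   3  14] [0.6615 0.0778 0.092 ]
top [262 251  25   8 123] [0.5014 0.0669 0.0862]
top [203 322   5   9  14] [0.3989 0.1841 0.0514]
scene [355 183  17  12 124] [0.4141 0.1711 0.0551]
scene [291 187  16  10  36] [0.5006 0.068  0.0864]
scene [258 252   6  15  66] [0.664  0.077  0.0762]
```

Call:
step_arm:
  steps:
    - [-0.072,0,0.022,0,0,0,-1]
    - [-0.072,0,0.022,0,0,0,-1]
    - [-0.072,0,0.022,0,0,0,-1]
    - [-0.072,0,0.022,0,0,0,-1]
    - [-0.072,0,0.022,0,0,0,-1]
    - [-0.072,0,0.022,0,0,0,-1]
    - [-0.072,0,0.022,0,0,0,-1]
    - [-0.072,0,0.022,0,0,0,-1]
    - [-0.072,0,0.022,0,0,0,-1]
    - [-0.072,0,0.022,0,0,0,-1]

```text
time_s: 11.6
tool_pos: [0.5172, 0.0674, 0.0379]
tcp_rot: [-0.098, 2.848, 0.014]
ft_force: [-9.4, 0.1, 6.8]
finger_gap: 0.0001
grasp_force: 4.8
```

Call:
step_arm:
  steps:
    - [-0.072,0,0.022,0,0,0,-1]
    - [-0.072,0,0.022,0,0,0,-1]
    - [-0.072,0,0.022,0,0,0,-1]
    - [-0.072,0,0.022,0,0,0,-1]
    - [-0.072,0,0.022,0,0,0,-1]
    - [-0.072,0,0.022,0,0,0,-1]
    - [-0.072,0,0.022,0,0,0,-1]
    - [-0.072,0,0.022,0,0,0,-1]
    - [-0.072,0,0.022,0,0,0,-1]
    - [-0.072,0,0.022,0,0,0,-1]

```text
time_s: 12.6
tool_pos: [0.5395, 0.0689, 0.0379]
tcp_rot: [-0.098, 2.848, 0.014]
ft_force: [-9.6, -0.9, 6.6]
finger_gap: -0.0001
grasp_force: 4.9
```

```bash
python3 look.py
```

```text
[0.5395 0.0689 0.0379] [-9.56 -0.91  6.6 ] [ 0.01  1.34 -0.01]
top [256 130   5   3  13] [0.7047 0.0803 0.0919]
scene [355 184  17  11 125] [0.4138 0.171  0.0548]
scene [282 204  16  10  40] [0.545  0.071  0.0867]
scene [247 273   6  14  59] [0.7081 0.0807 0.0782]
```

Call:
step_arm:
  steps:
    - [-0.032,0,0.01,0,0,0,-1]
    - [-0.032,0,0.01,0,0,0,-1]
    - [-0.032,0,0.01,0,0,0,-1]
    - [-0.032,0,0.01,0,0,0,-1]
    - [-0.032,0,0.01,0,0,0,-1]
    - [-0.032,0,0.01,0,0,0,-1]
    - [-0.032,0,0.01,0,0,0,-1]
    - [-0.032,0,0.01,0,0,0,-1]
    - [-0.032,0,0.01,0,0,0,-1]
    - [-0.032,0,0.01,0,0,0,-1]

```text
time_s: 13.7
tool_pos: [0.5493, 0.0696, 0.0379]
tcp_rot: [-0.099, 2.849, 0.014]
ft_force: [-10.0, -1.3, 6.2]
finger_gap: -0.0002
grasp_force: 5.2
```

Call:
step_arm:
  steps:
    - [-0.032,0,0.01,0,0,0,-1]
    - [-0.032,0,0.01,0,0,0,-1]
    - [0,0,0,0,0,0,-1]
    - [0,0,0,0,0,0,-1]
    - [0,0,0,0,0,0,-1]
    - [0,0,0,0,0,0,-1]
    - [0,0,0,0,0,0,-1]
    - [0,0,0,0,0,0,-1]
    - [0,0,0,0,0,0,-1]
    - [0,0,0,0,0,0,-1]

```text
time_s: 14.7
tool_pos: [0.5505, 0.0697, 0.0375]
tcp_rot: [-0.099, 2.85, 0.014]
ft_force: [-11.7, -0.5, 8.0]
finger_gap: -0.0001
grasp_force: 5.9
```

```bash
python3 look.py
```

```text
[0.5505 0.0697 0.0375] [-11.74  -0.53   8.03] [-0.03  1.58  0.02]
top [255 124   5   3  14] [0.7156 0.0814 0.0921]
scene [355 184  17  11 126] [0.4139 0.1711 0.0548]
scene [278 208  18  10  41] [0.5553 0.0726 0.0857]
scene [244 278   6  14  63] [0.7185 0.0817 0.0739]
```

The end stop is reached: travel is about 66 mm, the motion has stalled and the force has risen to about 12 N. Now I'll draw back slowly.

Call:
step_arm:
  steps:
    - [0.065,0,-0.02,0,0,0,-1]
    - [0.065,0,-0.02,0,0,0,-1]
    - [0.065,0,-0.02,0,0,0,-1]
    - [0.065,0,-0.02,0,0,0,-1]
    - [0.065,0,-0.02,0,0,0,-1]
    - [0.065,0,-0.02,0,0,0,-1]
    - [0.065,0,-0.02,0,0,0,-1]
    - [0.065,0,-0.02,0,0,0,-1]
    - [0.065,0,-0.02,0,0,0,-1]
    - [0.065,0,-0.02,0,0,0,-1]

```text
time_s: 15.8
tool_pos: [0.5313, 0.0683, 0.0376]
tcp_rot: [-0.098, 2.848, 0.014]
ft_force: [-7.3, 0.2, 3.4]
finger_gap: -0.0
grasp_force: 3.8
```

Call:
step_arm:
  steps:
    - [0.065,0,-0.02,0,0,0,-1]
    - [0.065,0,-0.02,0,0,0,-1]
    - [0.065,0,-0.02,0,0,0,-1]
    - [0.065,0,-0.02,0,0,0,-1]
    - [0.065,0,-0.02,0,0,0,-1]
    - [0.065,0,-0.02,0,0,0,-1]
    - [0,0,0,0,0,0,-1]
    - [0,0,0,0,0,0,-1]
    - [0,0,0,0,0,0,-1]
    - [0,0,0,0,0,0,-1]

```text
time_s: 16.8
tool_pos: [0.5233, 0.0679, 0.0393]
tcp_rot: [-0.098, 2.84, 0.015]
ft_force: [-0.0, -0.3, -0.3]
finger_gap: 0.0002
grasp_force: 0.0
```

```bash
python3 look.py
```

```text
[0.5233 0.0679 0.0393] [-0.02 -0.25 -0.29] [-0.04  0.12  0.01]
top [257 139   5   3  12] [0.69   0.0803 0.0921]
top [260 233  24   7  86] [0.531  0.0681 0.0874]
scene [355 183  17  12 123] [0.4139 0.1711 0.055 ]
scene [285 198  16  10  38] [0.5286 0.0716 0.0861]
scene [251 265   6  15  60] [0.6924 0.0798 0.0757]
```

The slide is held at about 40 mm and the finger is free. Next I'll take the hand away.

Call:
step_arm:
  steps:
    - [0.29,0,-0.09,0,0,0,-1]
    - [0.29,0,-0.09,0,0,0,-1]
    - [0.29,0,-0.09,0,0,0,-1]
    - [0.29,0,-0.09,0,0,0,-1]
    - [0.29,0,-0.09,0,0,0,-1]
    - [0.29,0,-0.09,0,0,0,-1]
    - [0,0,-0.8,0,0,0,-1]
    - [0,0,-0.8,0,0,0,-1]
    - [0,0,-0.8,0,0,0,-1]
    - [0,0,-0.8,0,0,0,-1]

```text
time_s: 17.9
tool_pos: [0.4392, 0.0621, 0.1317]
tcp_rot: [-0.098, 2.84, 0.015]
ft_force: [-0.0, 0.4, 0.1]
finger_gap: 0.0002
grasp_force: 0.0
```

Call:
step_arm:
  steps:
    - [0,0,-0.5,0,0,0,-1]
    - [0,0,0,0,0,0,-1]
    - [0,0,0,0,0,0,-1]
    - [0,0,0,0,0,0,-1]
    - [0,0,0,0,0,0,-1]
    - [0,0,0,0,0,0,-1]
    - [0,0,0,0,0,0,-1]
    - [0,0,0,0,0,0,-1]
    - [0,0,0,0,0,0,-1]
    - [0,0,0,0,0,0,-1]

```text
time_s: 18.9
tool_pos: [0.4358, 0.0618, 0.1452]
tcp_rot: [-0.098, 2.84, 0.015]
ft_force: [0.2, 0.0, 0.7]
finger_gap: -0.0001
grasp_force: 0.0
```

```bash
python3 look.py; python3 -c "
from h import *
d=pickle.load(open('scene_now.pkl','rb'));e=pickle.load(open('scene0.pkl','rb'))
cv2.imwrite('pics/c6.png',np.hstack([cv2.resize(x['color'][130:330,170:380],(400,400),interpolation=2) for x in (e,d)]))"
```

```text
[0.4358 0.0618 0.1452] [0.2  0.04 0.69] [-0.06  0.15 -0.03]
top [257 139   5   3  12] [0.6903 0.0803 0.0919]
top [260 233  24   8 120] [0.5299 0.0686 0.0858]
top [203 322  15  13  36] [0.3899 0.179  0.0515]
scene [354 183  18  12 123] [0.4142 0.1713 0.0551]
scene [286 198  14   9  24] [0.53   0.071  0.0877]
scene [251 265   6  15  61] [0.6924 0.0795 0.0754]
```

View pics/c6.png

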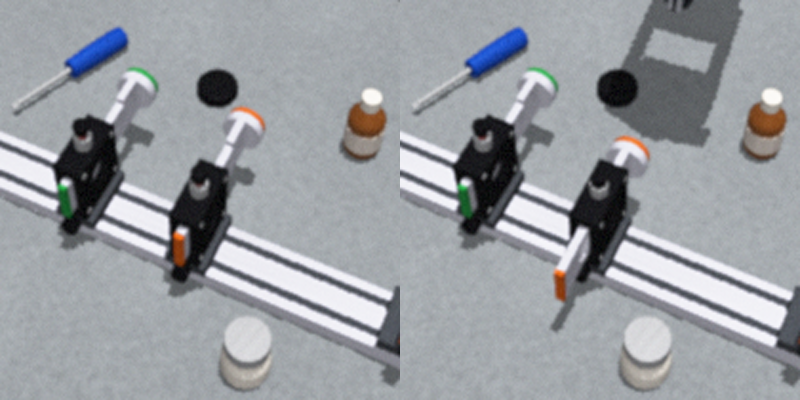

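The orange slide rests in the middle position with its knob down. The green slide, bottle, lens cap, screwdriver and jar haven't moved, and the hand is clear.

```bash
python3 -c "
from rig import finish_job
print(finish_job())"
```

```text
the job is handed in; nothing more can be done
None
```

I pushed the orange slide to its end stop and eased it back; it now rests on its stop pin at about 40 mm, with the hand clear and everything else where it was. I handed the job in at about 19 s, but no verdict came back.

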